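Clear the slide warmer and take its plate reading

TASK

Check the plate of the slide warmer. Pick up the rack of stained slides that stands on the plate by its handle, keep it upright, and hang it by the handle on the two red hooks of the drying stand. Then take the yellow thermometer out of its holder and hold it upright on the plate with its copper tip inside the white ring and its display facing the warmer's control-strip side, pressing lightly so that the sprung tip is pushed in about halfway; finish while still holding it there, and leave the bottles and the tube rack where they are.

Things in the scene. Friction and masses are not known exactly. Their poses are not given: they have to be found in the camera images.
- warmer: slide warmer, fixed: low cream box 190 mm deep (x) x 250 mm wide (y) x 70 mm high with a flat black metal plate on top; origin at the centre of its underside, z up; its front with the blue control strip (display, buttons, red switch) looks along its -x
- spot (a point): check spot: centre of the white ring (28 mm inside, 33 mm outside diameter, with a white dot in the middle) painted on the plate at its very centre, 70 mm above the bench, level; axes as the warmer's. At the start the slide rack stands over it
- front (a point): middle of the warmer's blue control strip, 96 mm from the spot along the warmer's -x, 33 mm above the bench; axes as the warmer's
- rack: loose steel wire rack full of glass slides, 87 (x) x 117 mm (y), 31 mm high, about 0.26 kg, with a rigid upright bail handle; origin at the centre of its underside, z up. Handle: a 5 mm upright wire at y = +-56 mm at each end, joined by a straight blue grip bar, 10 mm diameter, along y, its axis 110 mm above the origin; free space from 31 to 105 mm under it
- rack_bar (a point): middle of the rack's blue grip bar, on the bar's axis, 110 mm above the rack's underside; the bar runs along this frame's y
- stand: fixed steel drying stand; origin on the bench midway below its two hooks, which point along its -x. White drip tray 14 mm high under it (x -67 to +103, y +-75 mm). A 12 mm post at x = +85 mm carries a crossbar 167 mm high; from its ends two red-coated hooks of 8 mm round bar at y = -34 and +34 mm run towards -x, sloping gently down. Nothing stands above them
- hook (a point): midway between the hooks' lowest parts, on their bar axis, 155 mm above the bench; axes as the stand's. The low part runs from x = -10 to +6 mm; in front each hook turns up to its tip at x = -18 mm, top 22 mm above this point; behind, it rises by 12 mm to the crossbar at x = +85 mm. A bar hanging on both lies along y, its axis about 10 mm above this point
- holder: fixed grey block 70 x 70 x 60 mm on a thin rubber foot with a vertical 15 mm hole right through its middle, in which the thermometer stands; origin at the centre of its underside
- thermometer: loose yellow contact thermometer, about 0.1 kg, upright in the holder; z: long axis, away from the tip. Origin: centre of the housing's lower end, resting on the holder's top. Housing 20 mm (x) x 26 mm (y), flat sides up to 92 mm, head to 112 mm, sloping down to the display side, -x, which at the start looks roughly to the robot. Below the origin: 9 mm shaft, 36 mm long, then the sprung tip
- display (a point): centre of the thermometer's display, 9 mm to the -x side of its long axis and 104 mm above its origin
- tip (a point): centre of the contact face of the copper tip, a flat disc of 12 mm diameter, on the thermometer's long axis; 52 mm below the thermometer's origin when not pressed
- probe_tip (a joint): how far the sprung tip is pushed into the thermometer: 0 free, 0.010 m fully in (bottomed). The spring begins to give at 1.2 N and takes 0.4 N more per mm: 3.2 N at 5 mm, 5.2 N when fully in
- stain_bottle: loose amber bottle, 56 mm diameter, 115 mm high, bystander; origin at the centre of its underside
- oil_bottle: small loose white bottle with a green cap, 34 mm diameter, 65 mm high, bystander; origin at the centre of its underside
- tube_rack: loose white rack of capped blood tubes, 60 x 160 mm, 102 mm high, bystander; origin at the centre of its underside
There are look-alikes about, which are no part of the job. There is more than one size of the thermometer; the job needs the larger.

How it is judged:
By the outcome, as a careful person would: the job done as asked, in the order asked, and still so for the second after the job is handed in, while the arm keeps its last pose, push and grip.
It also fails if it takes over 61 s, if anything falls off the work surface, if the arm or the gripper's body presses on something with over 40 N, if the wrist force passes 120 N, or if a joint passes its speed limit or range.

ROBOT

A 6-joint arm with a two-finger parallel gripper is mounted at the origin on the work surface. World frame = base frame: x ahead of the robot, y to its left, z up, the work surface at z = 0. Lengths are in mm, angles in degrees, forces in N, time in s.
With the tool pointing down it reaches from about 250 to 800 mm from the base axis. Payload 8.5 kg.
Tool frame: the origin (TCP) lies midway between the tips of the shut fingers; the grasp point (between the pads) lies 19 mm behind it; z points along the fingers, y is the line along which they close (so a half turn about z gives the same grasp; the last joint's range is limited). The gripper opens to 85 mm and grips with 20 to 120 N. Pads are 22 mm wide; open, the fingers measure 114 mm over their backs; the gripper's body (76 mm by 85 mm) begins 54 mm behind the grasp point. The pads swing forward as they close: fully open they stand 13 mm farther back than shut.
Start: joints at [75.459, 13.648, -0.773, 75.585, 0, 90], TCP at [131.806, 508.14, 231.276] pointing down, gripper open.
Joint ranges: [-152.45, 152.45], [-59.26, 108.67], [-65.41, 83.53], [-104.44, 129.93], [-82.83, 76.93], [-180, 180]. Speed limits (degrees/s): [127.2, 127.2, 159.86, 180, 180, 180].

INTERFACE

Orientations are given as [roll, pitch, yaw] about the fixed x, y, z axes, in that order (R = Rz(yaw) Ry(pitch) Rx(roll)).
In Python, from plant import bot, hand, solver, cams, finish_job, telemetry gives the robot as it stands. Calls block until the motion is done:
- bot.goto(position, orientation): joint-space move of the TCP to a pose.
- bot.move_linear(position, rotation=None, velocity=150, f_stop=None): straight line of the TCP; rotation=None keeps the orientation; velocity is the mean speed in mm/s. With f_stop (N) it stops when the force on the tool has changed by that much, and returns True; else False.
- bot.movej(angles): joint-space move.
- hand.command_gripper(opening, grip_force=None): finger opening in mm; grip_force is the grip in N (None keeps the last); returns when the fingers have stopped.
- bot.hold(seconds).
- solver.inverse_kinematics(position, orientation): joint angles nearest the present ones, or None.
- cams.snapshot(name): name is "scene" or "top" or "wrist"; returns the picture (384x512x3 uint8, red, green, blue); there is no depth.
- cams.calibration(name): a dict with "K" (3x3 intrinsics, pixels), "extrinsics" (4x4, takes a point from camera to world coordinates). Camera axes: x right, y down, z forward; pixel columns grow to the right and rows downward; lengths in mm; the calibration is good to about 2 mm. A picture is of the moment at which its call begins: read the wrist's pose just before it. calibration takes no time and is no camera call; for the wrist camera it gives the pose at the moment of the call.
A pose or a line that the arm cannot do raises bot.PlanningError and nothing moves.
- finish_job(): hands the job in; it is judged then, once.
Readings, each from a call of its own:
- telemetry.get_t(): time.
- telemetry.get_joint_pos(): joint angles.
- telemetry.get_dq(): joint speeds.
- telemetry.get_effort(): joint torques, N m.
- telemetry.get_tool_pos(): TCP position.
- telemetry.get_orientation(): TCP orientation.
- telemetry.get_wrist_force(): force on the tool from outside, world axes, zero at the start.
- telemetry.get_wrist_torque(): the same for the moment, N m.
- telemetry.get_gripper_width(): finger opening in mm.
- telemetry.get_grip_force(): force on a finger pad.
Only numpy, scipy, OpenCV 4.12 (cv2) and the standard library are available. Lean on these libraries where they do the work, as an engineer would, in place of code of your own. Each camera call takes 0.05 s, during which the arm holds its last target. There are 200 camera calls.

## Working session

There is one attempt and no reset: what is moved stays moved. The work goes in short steps, each a Python script; the robot and the scene stay as the last script left them, time stands still between calls to the robot, and variables do not carry over. Pictures are saved under pics/ and viewed, at most 10 in all, crops included, and the job is handed in when it is done.

```bash
ls; mkdir -p pics
python3 - <<'E'
from plant import bot,hand,solver,cams,finish_job,telemetry as t
import cv2,numpy as np
for n in ("scene","top","wrist"):
    c=cams.calibration(n); im=cams.snapshot(n); cv2.imwrite(f"pics/{n}0.png",im[:,:,::-1]); 
    print(n,np.round(c["K"],1).tolist(),np.round(c["extrinsics"],3).tolist())
print(t.get_t(),t.get_tool_pos(),t.get_orientation())
a=cv2.imread("pics/scene0.png");b=cv2.imread("pics/top0.png")
cv2.imwrite("pics/top1.png",cv2.resize(b,(800,600),interpolation=cv2.INTER_CUBIC))
cv2.imwrite("pics/scene1.png",cv2.resize(a,(800,600),interpolation=cv2.INTER_CUBIC))
E
```

```text
pics
scene [[349.1, 0.0, 262.5], [0.0, 349.1, 192.6], [0.0, 0.0, 1.0]] [[-0.475, 0.559, -0.68, 1171.363], [0.88, 0.293, -0.374, 344.413], [-0.01, -0.776, -0.631, 664.158], [0.0, 0.0, 0.0, 1.0]]
top [[451.3, 0.0, 253.2], [0.0, 451.3, 193.2], [0.0, 0.0, 1.0]] [[0.012, -0.996, 0.093, 436.327], [-1.0, -0.013, -0.009, -5.404], [0.011, -0.093, -0.996, 1461.084], [0.0, 0.0, 0.0, 1.0]]
wrist [[277.7, 0.0, 252.4], [0.0, 277.7, 192.2], [0.0, 0.0, 1.0]] [[0.25, 0.925, 0.285, 58.566], [0.968, -0.239, -0.075, 527.057], [-0.001, 0.294, -0.956, 373.708], [0.0, 0.0, 0.0, 1.0]]
0.15 [131.7401768  507.86761291 230.82228079] [-1.79935224e+02  3.48701856e-05  1.65458252e+02]
```

View pics/top1.png

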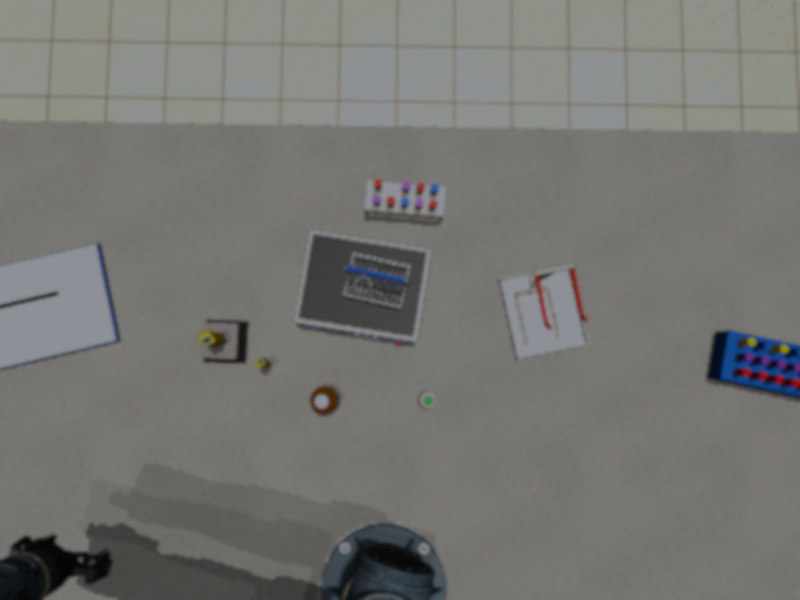

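View pics/scene1.png

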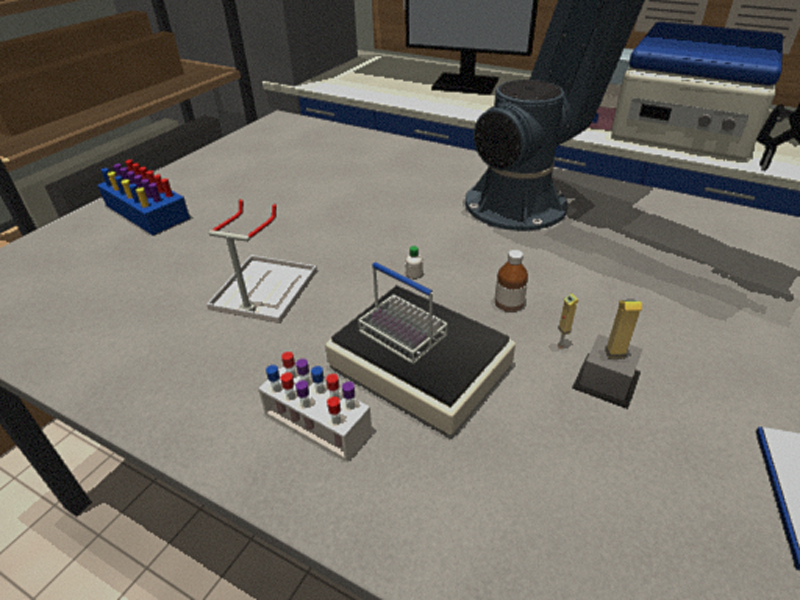

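The top view (800 px scale) shows the warmer at (365,287) with its strip and red switch on the lower, robot-facing edge. The rack's blue bar runs (347,268)–(407,280), and the stand's red hooks have tips at (549,328) and (585,320).

There are two yellow thermometers. The one in the grey holder block is at (210,338) in the top view and (622,328) in the scene view. The other, at (262,364) and (568,313), is visibly smaller. The larger one in the block fits the description. I'll measure next.

```bash
cat > h.py <<'E'
import cv2,numpy as np
from plant import bot,hand,solver,cams,finish_job,telemetry as t
def ray(c,uv):
    d=np.linalg.inv(c["K"])@[uv[0],uv[1],1]; E=np.array(c["extrinsics"]); return E[:3,3],E[:3,:3]@d
def onz(c,uv,z):
    o,d=ray(c,uv); return o+d*(z-o[2])/d[2]
def blobs(im,lo,hi,amin=15):
    """im rgb; HSV range -> list of (area,centroid,points xy)"""
    m=cv2.inRange(cv2.cvtColor(np.ascontiguousarray(im),cv2.COLOR_RGB2HSV),np.array(lo),np.array(hi))
    n,l,s,ce=cv2.connectedComponentsWithStats(m)
    return sorted([(int(s[i,4]),ce[i],np.argwhere(l==i)[:,::-1].astype(np.float32)) for i in range(1,n) if s[i,4]>=amin],key=lambda b:-b[0])
def ends(p):
    vx,vy,x,y=cv2.fitLine(p,cv2.DIST_L2,0,.01,.01).ravel(); s=(p-[x,y])@[vx,vy]
    return [np.array([x+vx*k,y+vy*k]) for k in (s.min()-.5,s.max()+.5)]
E
python3 - <<'E'
from h import *
for n in ("top","scene"):
    im=cv2.imread(f"pics/{n}0.png")[:,:,::-1]; c=cams.calibration(n)
    for nm,lo,hi,z in (("blue",(105,110,60),(125,255,255),180),("red",(0,150,90),(6,255,255),160),("red2",(172,130,90),(180,255,255),160),("yel",(22,120,70),(34,255,255),170)):
        for a,ce,p in blobs(im,lo,hi,12)[:6]:
            e=ends(p); print(n,nm,a,ce.round(1),[x.round(1).tolist() for x in e],[onz(c,x,z).round(0)[:2].tolist() for x in e])
im=cv2.imread("pics/top0.png")[:,:,::-1]; c=cams.calibration("top")
g=cv2.cvtColor(np.ascontiguousarray(im),cv2.COLOR_RGB2GRAY)
m=((g<80)).astype(np.uint8); m[:140]=0;m[225:]=0;m[:,:185]=0;m[:,285:]=0
m=cv2.morphologyEx(m,cv2.MORPH_CLOSE,np.ones((15,15)))
k=max(cv2.findContours(m,0,2)[0],key=cv2.contourArea); r=cv2.minAreaRect(k)
b=np.array([onz(c,q,70)[:2] for q in cv2.boxPoints(r)]); print(r,b.round(0).tolist(),b.mean(0),[np.linalg.norm(b[i]-b[i-1]) for i in range(4)])
E
```

```text
top blue 1079 [484.5 232.3] [[460.6000061035156, 225.1999969482422], [515.0, 241.3000030517578]] [[472.0, -609.0], [429.0, -763.0]]
top blue 134 [240.  175.1] [[221.3000030517578, 170.6999969482422], [258.8999938964844, 179.5]] [[619.0, 74.0], [595.0, -33.0]]
top blue 20 [277.5 120.5] [[277.5, 117.5], [277.5, 123.5]] [[777.0, -85.0], [760.0, -86.0]]
top blue 16 [258.5 129. ] [[258.5, 126.5], [258.5, 131.5]] [[750.0, -31.0], [735.0, -31.0]]
top blue 15 [ 67.  177.3] [[65.69999694824219, 170.60000610351562], [68.4000015258789, 184.39999389648438]] [[614.0, 518.0], [574.0, 508.0]]
top red 41 [368.4 185.1] [[365.8999938964844, 172.5], [371.29998779296875, 199.5]] [[623.0, -346.0], [544.0, -360.0]]
top red 15 [343.9 181.1] [[343.20001220703125, 176.5], [345.0, 187.5]] [[610.0, -279.0], [578.0, -284.0]]
top red2 13 [508.7 244.8] [[505.70001220703125, 243.5], [511.8999938964844, 246.1999969482422]] [[422.0, -747.0], [414.0, -765.0]]
top red2 12 [477.4 238.3] [[474.3999938964844, 237.3000030517578], [480.3999938964844, 239.39999389648438]] [[438.0, -657.0], [433.0, -675.0]]
top red2 12 [488.
[... 2779 characters left out ...]
]
scene yel 26 [366.  192.8] [[363.29998779296875, 195.89999389648438], [368.70001220703125, 189.60000610351562]] [[546.0, 254.0], [518.0, 259.0]]
scene yel 16 [ 71.9 116.4] [[70.0999984741211, 113.4000015258789], [74.30000305175781, 120.4000015258789]] [[572.0, -674.0], [598.0, -622.0]]
scene yel 15 [ 71. 111.] [[68.5, 111.0], [73.5, 111.0]] [[563.0, -693.0], [556.0, -679.0]]
((231.18917846679688, 185.3648681640625), (72.17115783691406, 60.8276252746582), 9.462322235107422) [[514.0, 174.0], [701.0, 147.0], [667.0, -75.0], [480.0, -46.0]] [590.34091153  49.80218743] [np.float64(222.35700031140144), np.float64(189.63017093693674), np.float64(225.1889048664204), np.float64(189.46744113000636)]
```

Run:
```python
from h import *
print(solver.inverse_kinematics([600,-60,400],[180,0,77.4]))
bot.goto([600,-60,400],[180,0,77.4]); print(t.get_t(),t.get_joint_pos(),t.get_tool_pos())
c=cams.calibration("wrist"); im=cams.snapshot("wrist"); np.savez("w1.npz",K=c["K"],E=c["extrinsics"],im=im)
cv2.imwrite("pics/w1.png",cv2.resize(im[:,:,::-1],(800,600),interpolation=cv2.INTER_CUBIC))
for nm,lo,hi,z in (("blue",(105,110,50),(125,255,255),180),("red",(0,150,60),(6,255,255),160),("red2",(172,130,60),(180,255,255),160)):
    for a,ce,p in blobs(im,lo,hi,25)[:5]:
        e=ends(p); print(nm,a,[x.round(1).tolist() for x in e],[onz(c,x,z).round(1)[:2].tolist() for x in e])
```

```text
[ -5.71059314  23.26376818  37.95124662 104.68747845   0.
  96.88940686]
2.8167 [-5.63231175e+00  2.32609948e+01  3.79316341e+01  1.04680195e+02
  8.41947982e-03  9.68889222e+01] [600.02295436 -59.12911569 399.90017226]
blue 713 [[243.6999969482422, 52.5], [244.8000030517578, 147.5]] [[619.0, 76.6], [595.2, -33.1]]
blue 85 [[345.5, 116.80000305175781], [357.6000061035156, 115.0]] [[727.8, -22.8], [743.0, -23.9]]
blue 80 [[367.5, 148.5], [378.6000061035156, 149.10000610351562]] [[751.0, -68.9], [765.1, -72.8]]
red 120 [[237.3000030517578, 308.29998779296875], [287.5, 293.8999938964844]] [[522.4, -291.6], [608.6, -281.8]]
red 87 [[366.79998779296875, 76.5999984741211], [377.3999938964844, 70.69999694824219]] [[766.5, 18.8], [780.3, 22.9]]
red 67 [[368.3999938964844, 131.5], [377.70001220703125, 130.60000610351562]] [[761.9, -50.6], [774.4, -52.2]]
red 60 [[345.8999938964844, 98.69999694824219], [355.5, 94.80000305175781]] [[737.3, -2.3], [750.0, -0.1]]
red 59 [[348.3999938964844, 151.10000610351562], [357.6000061035156, 152.0]] [[732.4, -71.3], [744.7, -75.4]]
```

View pics/w1.png

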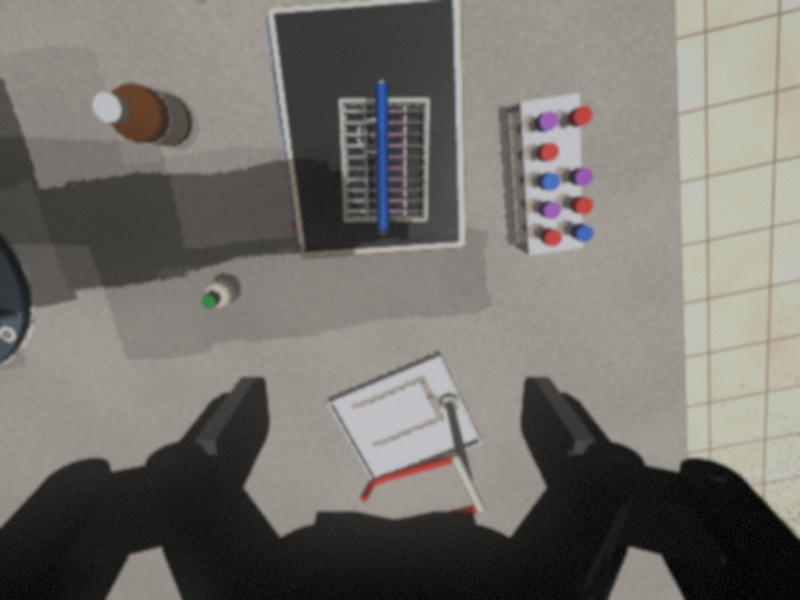

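The wrist view shows the bar at (382,80)–(382,232) and the near hook at (365,497)–(455,461). The far hook is hidden by the gripper. The tray is at (330,402), (438,353), (480,440) and (375,480). I'll triangulate the hooks across views and cross-check against the tray, then grasp the rack.

Run:
```python
from h import *
d=np.load("w1.npz"); C={"w":{"K":d["K"],"extrinsics":d["E"]},"s":cams.calibration("scene"),"t":cams.calibration("top")}
def tri(*a):
    A=np.zeros((3,3));b=np.zeros(3);R=[]
    for n,uv in a:
        o,v=ray(C[n],uv);v/=np.linalg.norm(v);M=np.eye(3)-np.outer(v,v);A+=M;b+=M@o;R.append((M,o))
    p=np.linalg.solve(A,b);return p.round(1),[round(float(np.linalg.norm(M@(p-o))),1) for M,o in R]
L0=tri(("s",(160,151.7)),("w",(287.5,293.9)));L1=tri(("s",(177.9,132.1)),("w",(237.3,308.3)))
R0=tri(("s",(138,147.8)),("t",(365.9,172.5)));R1=tri(("s",(156.5,129.9)),("t",(371.3,199.5)))
print(L0,L1,R0,R1)
for m in (.64,):
    w=np.array([(330,402),(438,353),(480,440),(375,480)])*m
    q=np.array([onz(C["w"],p,14)[:2] for p in w]); print("wrist tray",q.round(0).tolist(),q.mean(0),np.linalg.norm(q-np.roll(q,1,0),axis=1))
for n,z in (("top",14),("scene",14)):
    im=cv2.imread(f"pics/{n}0.png"); h=cv2.cvtColor(im,cv2.COLOR_BGR2HSV)
    m=((h[...,1]<40)&(h[...,2]>135)).astype(np.uint8); x0,x1,y0,y1={"top":(315,380,165,235),"scene":(130,206,162,206)}[n]
    k=np.zeros_like(m);k[y0:y1,x0:x1]=m[y0:y1,x0:x1]
    k=cv2.morphologyEx(k,cv2.MORPH_CLOSE,np.ones((7,7)));c=max(cv2.findContours(k,0,2)[0],key=cv2.contourArea)
    P=np.array([onz(C[n[0]],p[0],z)[:2] for p in c],np.float32); r=cv2.minAreaRect(P); print(n,r)
```

```text
(array([ 608.5, -276.4,  165.6]), [1.0, 1.0]) (array([ 528.6, -274.2,  184. ]), [1.4, 1.4]) (array([ 621.1, -343.4,  165.1]), [1.2, 1.2]) (array([ 539.5, -351.9,  177.9]), [4.7, 4.7])
wrist tray [[463.0, -268.0], [621.0, -228.0], [654.0, -373.0], [494.0, -407.0]] [ 557.87944681 -318.99100483] [141.94090507 163.58121392 148.10693372 164.23120777]
top ((554.8946533203125, -321.393798828125), (163.68310546875, 138.9686279296875), 12.392244338989258)
scene ((564.3755493164062, -334.326904296875), (217.65829467773438, 280.990234375), 27.708248138427734)
```

Run:
```python
from h import *
bot.goto([565,-225,370],[180,0,-90]); bot.hold(.15)
c=cams.calibration("wrist"); im=cams.snapshot("wrist"); np.savez("w2.npz",K=c["K"],E=c["extrinsics"],im=im)
print(t.get_t(),t.get_joint_pos().round(1))
cv2.imwrite("pics/w2.png",cv2.resize(im[:,:,::-1],(800,600),interpolation=cv2.INTER_CUBIC))
for nm,lo,hi in (("red",(0,130,50),(6,255,255)),("red2",(172,130,50),(180,255,255))):
    for a,ce,p in blobs(im,lo,hi,25)[:5]:
        e=ends(p); print(nm,a,[x.round(1).tolist() for x in e],[onz(c,x,z).round(1)[:2].tolist() for x,z in zip(e,(160,160))])
```

```text
6.1167 [ -21.7   22.8   32.8   99.9   -0.  -111.7]
red 459 [[199.5, 67.9000015258789], [288.20001220703125, 47.099998474121094]] [[626.4, -343.0], [523.5, -365.1]]
red 372 [[214.1999969482422, 126.9000015258789], [298.5, 107.80000305175781]] [[611.9, -275.8], [508.5, -298.5]]
red 72 [[130.0, 244.8000030517578], [139.1999969482422, 238.39999389648438]] [[737.4, -113.2], [723.2, -123.3]]
red 67 [[111.5999984741211, 257.3999938964844], [121.0, 252.89999389648438]] [[766.2, -93.1], [751.8, -100.4]]
```

View pics/w2.png

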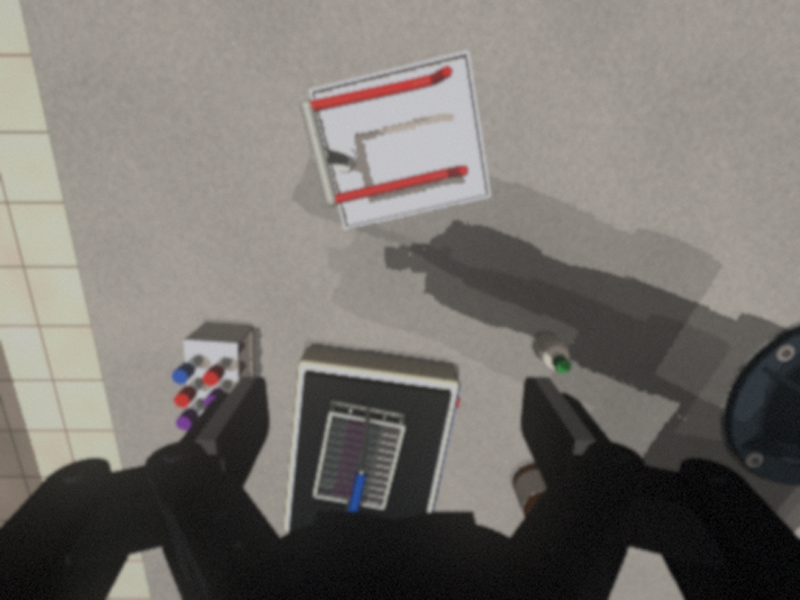

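The two hooks are clear, running (312,104)–(450,72) and (336,198)–(466,171), with tips to the robot side. Yaw is about 12.2° and the length fits. Now I'll grasp the rack's bar.

Run:
```python
from h import *
d=np.load("w2.npz");c={"K":d["K"],"extrinsics":d["E"]}
B=[onz(c,p,167) for p in ((199.5,67.9),(214.2,126.9))];T=[onz(c,p,174) for p in ((288.2,47.1),(298.5,107.8))]
b=(B[0]+B[1])/2;q=(T[0]+T[1])/2;ya=np.degrees(np.arctan2(*(b-q)[1::-1]));x=np.array([np.cos(np.radians(ya)),np.sin(np.radians(ya)),0])
print(np.round(B+T,1).tolist(),ya,"len",np.linalg.norm((b-q)[:2]),"gap",np.linalg.norm((B[1]-B[0])[:2]),np.linalg.norm((T[1]-T[0])[:2]),"origin",q+20*x,b-84*x)
psi=-102.3
bot.goto([607,21.5,250],[180,0,psi]); bot.move_linear([607,21.5,161],velocity=120)
hand.command_gripper(0,60); print(t.get_t(),t.get_gripper_width(),t.get_grip_force(),t.get_wrist_force())
im=cams.snapshot("wrist");cv2.imwrite("pics/w3.png",im[:,:,::-1])
bot.move_linear([607,21.5,206],velocity=90); bot.hold(.2)
print(t.get_t(),t.get_gripper_width(),t.get_wrist_force(),t.get_tool_pos())
im=cams.snapshot("wrist");c=cams.calibration("scene");s=cams.snapshot("scene")
cv2.imwrite("pics/s3.png",np.hstack([cv2.resize(im[...,::-1],(400,300)),cv2.resize(s[120:270,150:350,::-1],(400,300),interpolation=2)]))
for a,ce,p in blobs(s,(105,110,60),(125,255,255),30): 
    if 200<ce[0]<300: print(a,[onz(c,e,225).round(1)[:2] for e in ends(p)])
```

```text
[[625.2, -342.2, 167.0], [611.0, -276.3, 167.0], [525.2, -362.5, 174.0], [510.7, -298.6, 174.0]] 12.00048853263325 len 102.34422722920796 gap 67.4469979037458 65.5009446691215 origin [ 537.52762331 -326.38182486  174.        ] [ 535.90803609 -326.72609318  167.        ]
8.7833 8.014970055983921 58.42885673046112 [1.03770657 0.03625109 1.71995202]
9.6833 7.653758712143206 [ 1.25160204  0.03937404 -3.4297694 ] [606.6140864   21.49995469 205.25366849]
330 [array([ 174.5, -495.6]), array([ 189.2, -302.8])]
230 [array([ 166.3, -155. ]), array([200.4, -39.1])]
56 [array([608.6,  26.9]), array([620.2,  72.7])]
55 [array([846.8,  44.2]), array([867.7,  59.8])]
```

View pics/s3.png

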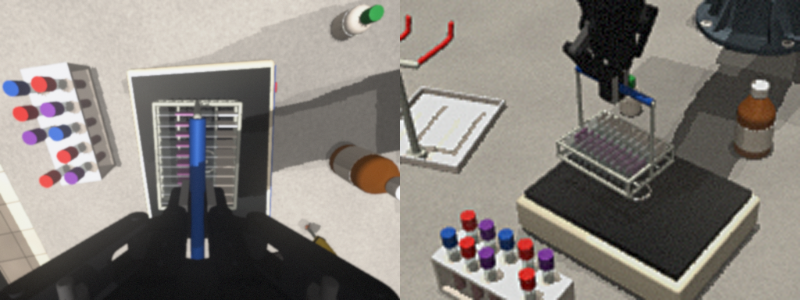

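The rack is lifted, hanging level from the gripper and clear of the plate. Next I carry it to the front of the stand, run it in over the hook tips and lower it.

Run:
```python
from h import *
O=np.array([536.7,-326.5]);x=np.array([.978,.208])
P=lambda s:(O+s*x).tolist()
R=[180,0,-78]
bot.goto([440,-110,206],[180,0,-85]); print(t.get_t())
bot.goto(P(-95)+[190],R); print(t.get_t())
bot.move_linear(P(6)+[180],R,velocity=90); print(t.get_t(),t.get_wrist_force())
r=bot.move_linear(P(6)+[142],velocity=30,f_stop=3.5)
print(r,t.get_t(),t.get_wrist_force(),t.get_tool_pos(),t.get_gripper_width())
im=cams.snapshot("wrist");s=cams.snapshot("scene")
cv2.imwrite("pics/s4.png",np.hstack([cv2.resize(im[...,::-1],(400,300)),cv2.resize(s[90:240,70:270,::-1],(400,300),interpolation=2)]))
```

```text
10.6417
11.5833
12.8583 [ 0.92598445 -0.09467618 -3.24396801]
True 13.925 [0.3355302  0.62336662 4.69549111] [ 542.45353584 -325.18524492  144.76624011] 7.892366156998653
```

View pics/s4.png

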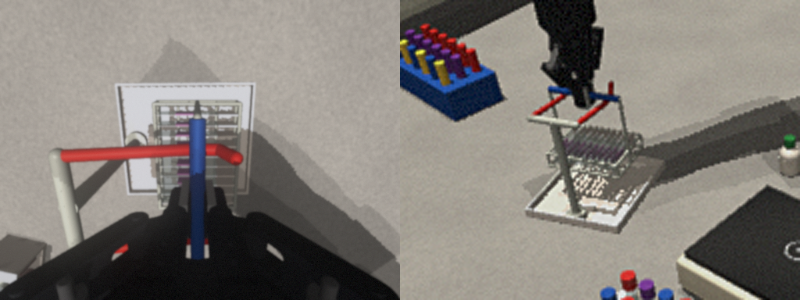

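The bar rests on both hooks behind the turned-up tips (red on each side of the gripper, force dropped), so I'll release it. Then I'll look at the thermometer and the ring.

Run:
```python
from h import *
hand.command_gripper(45); p=t.get_tool_pos(); bot.move_linear([p[0],p[1],255],velocity=150); print(t.get_t(),t.get_wrist_force())
s=cams.snapshot("scene")
bot.goto([585,300,300],[180,0,180]); bot.hold(.15); print(t.get_t(),t.get_joint_pos().round(1))
c=cams.calibration("wrist"); im=cams.snapshot("wrist"); np.savez("w5.npz",K=c["K"],E=c["extrinsics"],im=im)
for a,ce,q in blobs(im,(20,100,60),(34,255,255),25)[:5]:
    r=cv2.minAreaRect(q);print("yel",a,ce.round(1),r,onz(c,ce,172).round(0))
out=np.zeros((600,800,3),np.uint8);out[:300,:400]=cv2.resize(im[...,::-1],(400,300));out[300:,:400]=cv2.resize(s[90:240,70:270,::-1],(400,300),interpolation=2)
b=blobs(im,(20,100,60),(34,255,255),25)[0][1].astype(int);y0=max(b[1]-75,0);x0=max(b[0]-50,0)
k=im[y0:y0+150,x0:x0+100,::-1];out[:,400:]=cv2.resize(k,(400,600),interpolation=2);print("crop",x0,y0,k.shape)
cv2.imwrite("pics/s5.png",out)
```

```text
15.3583 [ 0.37641381  0.43159936 -0.34762775]
17.9333 [27.1 27.3 29.8 92.4 -0.  27.1]
yel 520 [285.4  86.7] ((284.45587158203125, 82.92646789550781), (27.439773559570312, 36.18620300292969), 59.03623962402344) [492. 330. 172.]
yel 247 [206.5  46.3] ((205.25364685058594, 45.8829345703125), (31.289676666259766, 12.711431503295898), 65.224853515625) [459. 259. 172.]
crop 235 11 (150, 100, 3)
```

View pics/s5.png

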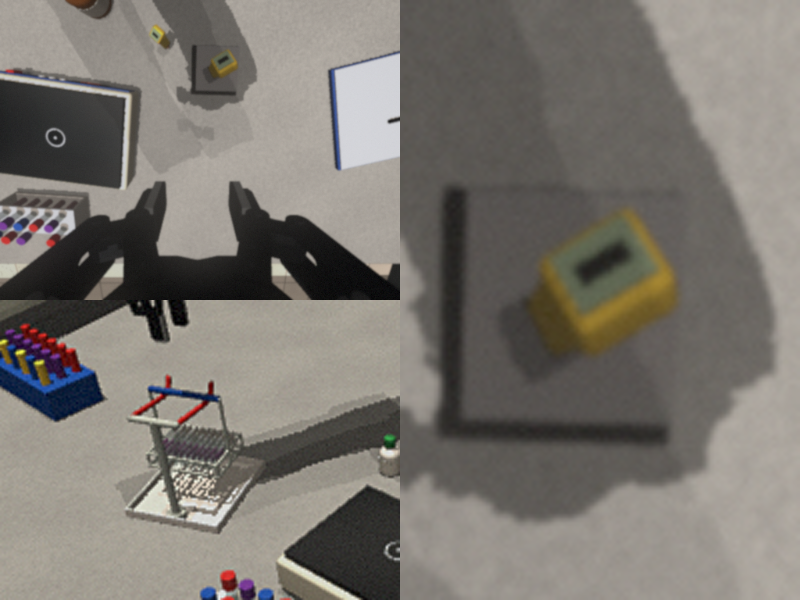

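The rack hangs on both hooks (left crop). There are two yellow candidates in the wrist view (400 px scale): one in the grey block at (223,62), the other at (157,36), clearly smaller and not in the block. The enlarged crop confirms the large one in the square block. Its display faces upper left (robot side), yawed about 30°. The white ring with its dot shows at (56,137).

Run:
```python
from h import *
d=np.load("w5.npz");c={"K":d["K"],"extrinsics":d["E"]};im=d["im"]
f=lambda X,Y:(235+(X-400)/4-.4,11+Y/4-.4)
for n,a,b,z in (("panel low edge",f(541,266),f(630,210),160),("display",f(575,280),f(632,248),165)):
    v=onz(c,b,z)-onz(c,a,z);print(n,np.linalg.norm(v),np.degrees(np.arctan2(-v[0],v[1])))
g=cv2.cvtColor(im,cv2.COLOR_RGB2GRAY)
# black display rectangle by mask
m=np.zeros_like(g);m[66:90,272:300]=(g[66:90,272:300]<70)*255
k=max(cv2.findContours(m,0,2)[0],key=cv2.contourArea);r=cv2.minAreaRect(k);print("disp rect",r)
dc=onz(c,r[0],165);print("display",dc.round(1))
th=np.radians(29.5);print("axis",(dc+9*np.array([np.cos(th),np.sin(th),0])).round(1))
print("holder centre",onz(c,f(571,307),60).round(1),[onz(c,f(*q),60).round(0)[:2].tolist() for q in ((467,190),(680,190),(467,425),(670,428))])
def ring(im,c,u,v,h=16):
    g=cv2.cvtColor(np.ascontiguousarray(im),cv2.COLOR_RGB2GRAY)[v-h:v+h,u-h:u+h].astype(float);w=np.clip(g-np.median(g)-35,0,None)
    p=np.argwhere(w>0)[:,::-1]+[u-h,v-h];(x,y),r=cv2.minEnclosingCircle(p.astype(np.float32));print((x,y),r,len(p));return onz(c,(x,y),70)
print("ring wrist",ring(im,c,72,175).round(1))
# scene/top prediction and measure
s=cams.snapshot("top");cs=cams.calibration("top");o=ring(im,c,72,175)
E=np.linalg.inv(cs["extrinsics"]);q=cs["K"]@(E[:3,:3]@o+E[:3,3]);q=q/q[2];print(q);print("ring top",ring(s,cs,int(q[0]),int(q[1]),11).round(1))
# plate front/side edges by line fit in wrist
g2=cv2.GaussianBlur(g,(3,3),0);e=cv2.Canny(g2,60,150);L=cv2.HoughLinesP(e,1,np.pi/360,30,minLineLength=50,maxLineGap=8)
for l in L[:,0][:14]:
    if l[0]<180 and l[2]<180 and min(l[1],l[3])>80 and max(l[1],l[3])<245:
        v=onz(c,l[2:],70)-onz(c,l[:2],70);print(l,np.degrees(np.arctan2(v[1],v[0])).round(1))
```

```text
panel low edge 23.831590267933226 30.554035748433577
display 14.698098464407131 27.94331579887546
disp rect ((285.23077392578125, 76.15385437011719), (5.4575276374816895, 13.891888618469238), 60.2551155090332)
display [482.6 330.2 165. ]
axis [490.4 334.6 165. ]
holder centre [485.8 332.   60. ] [[451.0, 298.0], [451.0, 365.0], [523.0, 298.0], [524.0, 366.0]]
(70.51000213623047, 175.83999633789062) 13.92654037475586 277
ring wrist [600.9  48.7  70. ]
(70.51000213623047, 175.83999633789062) 13.92654037475586 277
[231.61768616 181.7906054    1.        ]
(0.0, 0.0) 0.0 0
ring top [1177.6  800.3   70. ]
[  0 101 168 126] 81.6
[  0 221 159 242] 81.6
[161 239 164 188] 171.5
[  2  94 167 120] 81.2
[ 44  90 148 105] 82.0
[156 217 160 118] 172.0
[172 225 177 163] 170.9
[165 187 167 132] 172.7
```

Run:
```python
from h import *
R=[180,0,180+29.5-360];X=[489,333.5]
hand.command_gripper(60,50)
bot.goto(X+[220],R); print(t.get_t(),t.get_joint_pos().round(1))
r=bot.move_linear(X+[113],velocity=100,f_stop=8); print("contact",r,t.get_wrist_force())
hand.command_gripper(0,50); print(t.get_t(),t.get_gripper_width(),t.get_grip_force(),t.get_wrist_force())
bot.move_linear(X+[205],velocity=90); bot.hold(.2); print(t.get_t(),t.get_gripper_width(),t.get_wrist_force(),t.get_tool_pos(),t.get_orientation())
c=cams.calibration("wrist"); im=cams.snapshot("wrist"); np.savez("w6.npz",K=c["K"],E=c["extrinsics"],im=im)
s=cams.snapshot("scene");np.savez("s6.npz",im=s)
cv2.imwrite("pics/s6.png",np.hstack([cv2.resize(im[...,::-1],(400,300)),cv2.resize(s[100:250,320:470,::-1],(400,300),interpolation=2)]))
```

```text
18.9167 [34.3 20.5  7.4 76.9 -0.   4.8]
contact False [0.66875332 0.56961687 0.50324376]
20.5333 25.14631325174959 49.22455430030823 [ 0.59855175 -1.03965982  4.01995625]
21.9083 25.257265081808523 [-0.46463509 -0.58067335 -1.48812301] [488.82702959 333.36728635 204.51164568] [-1.79995500e+02 -4.77078446e-02 -1.50500682e+02]
```

View pics/s6.png

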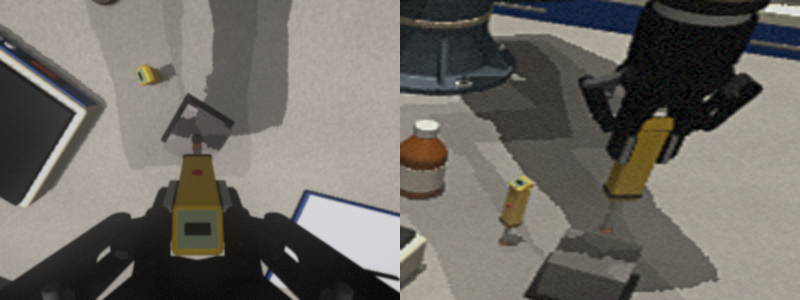

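The thermometer is out of the holder, gripped squarely, and looks upright with its display towards the camera side; the copper tip is just visible above the holder. Next I move it over the ring and look from close by.

Run:
```python
from h import *
bot.move_linear([489,333.5,222],velocity=100)
bot.goto([601,49,205],[180,0,171.6]); bot.hold(.3); print(t.get_t(),t.get_joint_pos().round(1),t.get_wrist_force())
c=cams.calibration("wrist"); im=cams.snapshot("wrist"); np.savez("w7.npz",K=c["K"],E=c["extrinsics"],im=im)
p=t.get_tool_pos();print(p,t.get_orientation())
s=cams.snapshot("scene");np.savez("s7.npz",im=s)
out=np.zeros((600,800,3),np.uint8);out[:300,:400]=cv2.resize(im[...,::-1],(400,300));out[300:,:400]=cv2.resize(s[135:240,200:340,::-1],(400,300),interpolation=2)
out[:,400:]=cv2.resize(im[100:310,182:322,::-1],(400,600),interpolation=2)
cv2.imwrite("pics/s7.png",out)
```

```text
23.7917 [ 4.8 21.9  7.3 75.4  0.  13.1] [ 0.29657276 -0.59615576 -1.51549787]
[600.95449435  49.78268355 205.0659066 ] [1.79995314e+02 6.12533122e-03 1.71674173e+02]
```

View pics/s7.png

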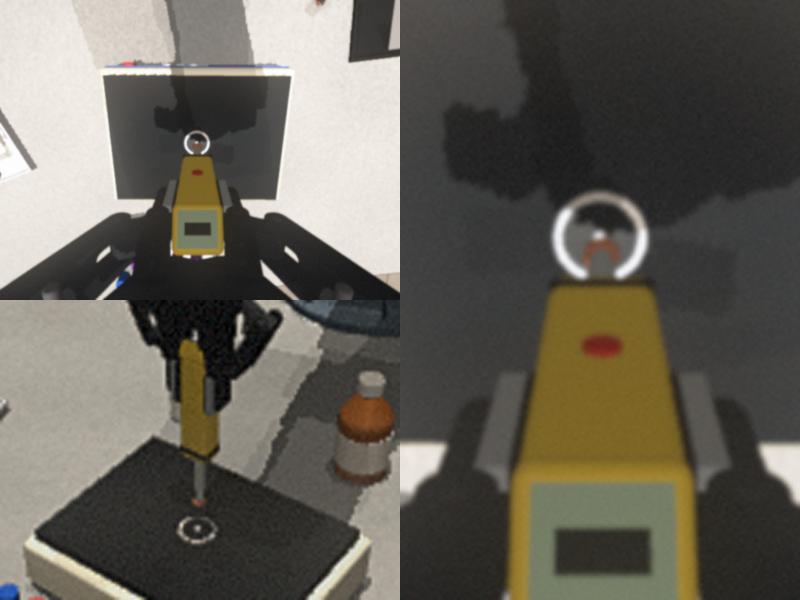

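The ring is at (600,238) in the right crop, with its dot just visible. The copper tip's arc spans (583–621), top at 240. The housing is symmetric and square to the view. I'll convert both to world positions.

Run:
```python
from h import *
d=np.load("w7.npz");c={"K":d["K"],"extrinsics":d["E"]};im=d["im"]
f=lambda X,Y:(182+(X-400)/2.857-.35,100+Y/2.857-.35)
g=cv2.cvtColor(im,cv2.COLOR_RGB2GRAY);m=np.zeros_like(g);m[164:201,230:275]=(g[164:201,230:275]>95)
q=np.argwhere(m)[:,::-1].astype(np.float32);(x,y),r=cv2.minEnclosingCircle(q);print("ring px",(x,y),r)
E=cv2.fitEllipse(cv2.convexHull(q.astype(np.int32)));print(E)
o=onz(c,(x,y),70);print("ring",o.round(1),onz(c,f(600,238),70).round(1),"radius mm",np.linalg.norm(onz(c,(x+r,y),70)-o))
print("dot",onz(c,f(600,235),70).round(1))
tp=onz(c,f(602,258),102);print("tip",tp.round(1))
dd=onz(c,f(603,552),258);u=np.array([np.cos(np.radians(171.6)),np.sin(np.radians(171.6)),0]);print("axis at display",(dd-9*u).round(1))
s=np.load("s7.npz")["im"];cs=cams.calibration("scene");k=lambda X,Y:(200+X*.35-.3,135+(Y-300)*.35-.3)
print("scene ring",onz(cs,k(197,529),70).round(1),"scene tip",onz(cs,k(199,504),102).round(1))
```

```text
ring px (251.62156677246094, 182.94509887695312) 17.140840530395508
((251.57981872558594, 183.05758666992188), (32.227481842041016, 34.41654586791992), 90.347412109375)
ring [600.8  49.4  70. ] [600.8  49.4  70. ] radius mm 17.774765699943718
dot [599.7  49.6  70. ]
tip [599.   50.4 102. ]
axis at display [602.3  50.1 258. ]
scene ring [601.5  47.4  70. ] scene tip [603.6  50.4 102. ]
```

Run:
```python
from h import *
def F(n=12):
    a=[]
    for _ in range(n): bot.hold(.03);a.append(t.get_wrist_force())
    return np.mean(a,0)
XY=[601.2,48.3]
bot.move_linear(XY+[183],velocity=60);bot.hold(.3);F0=F();p0=t.get_tool_pos();print(t.get_t(),F0,p0)
r=bot.move_linear(XY+[160],velocity=8,f_stop=2.0);bot.hold(.3);p=t.get_tool_pos();f=F()-F0;print(r,p,f)
zc=p[2]
for _ in range(4):
    e=3.2-f[2]
    if abs(e)<.25: break
    zc-=np.clip(e/.4,-3,3)*.8
    bot.move_linear(XY+[zc],velocity=8);bot.hold(.3);f=F()-F0;print("cmd",zc,t.get_tool_pos()[2],f)
print(t.get_t(),t.get_grip_force(),t.get_gripper_width())
```

```text
25.1083 [ 0.09561546  0.11576781 -1.1248542 ] [601.18791425  48.28734429 183.01696679]
True [600.92956475  48.30110179 172.87491281] [1.10025972 0.27624926 2.4053805 ]
cmd 171.2856738157916 171.2718735355299 [-0.98539631 -0.45857415  2.83860833]
cmd 170.56289047809753 170.56400263544984 [-1.31665451 -0.82219547  3.07660353]
29.2083 49.43115234375 25.55202743359481
```

Run:
```python
from h import *
im=cams.snapshot("wrist");s=cams.snapshot("scene")
out=np.zeros((600,800,3),np.uint8);out[:300,:400]=cv2.resize(s[80:290,50:330,::-1],(400,300),interpolation=2);out[300:,:400]=cv2.resize(s[150:225,230:330,::-1],(400,300),interpolation=2)
out[:,400:]=cv2.resize(im[100:310,182:322,::-1],(400,600),interpolation=2)
cv2.imwrite("pics/s8.png",out);print(t.get_t(),t.get_wrist_force(),t.get_tool_pos(),t.get_orientation())
```

```text
29.3083 [-1.53826338 -0.92030091  2.40532021] [601.1642776   48.28469331 170.56874143] [-1.79975147e+02 -8.82113359e-02  1.71598936e+02]
```

View pics/s8.png

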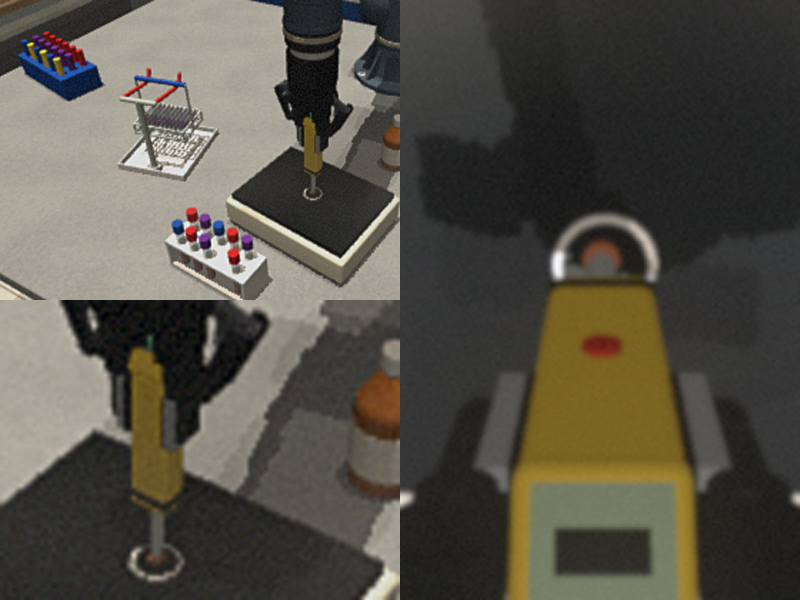

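The final view shows the copper tip at (600,258), inside the ring (550–660 wide). The housing has not moved in the grip, the display faces the control strip, and the rack still hangs on both hooks.

```bash
python3 -c "
from plant import finish_job
print(finish_job())"
```

```text
the job is handed in; nothing more can be done
None
```

The job is handed in at about 29 s of the 61 s: the rack hangs on both red hooks, and the larger thermometer is held upright in the white ring, display towards the control strip, pressed with about 3.1 N (roughly 5 mm by force; the joint itself was not read).

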